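Find the tea tin that rattles and hold it out to the guest

ROBOT

A 6-joint arm with a two-finger parallel gripper is mounted at the origin on the work surface. World frame = base frame: x ahead of the robot, y to its left, z up, the work surface at z = 0. Lengths are in mm, angles in rad, forces in N, time in s.
With the tool pointing down it reaches from about 375 to 900 mm from the base axis. Payload 3.1 kg.
Tool frame: the origin (TCP) lies on the centre line of the jaws, within the pads' length; the fingertips stand 22 mm ahead of it and the grasp point (between the pads) lies 3 mm ahead of it; z points along the fingers, y is the line along which they close (so a half turn about z gives the same grasp; the last joint's range is limited). The gripper opens to 87 mm and grips with 3 to 60 N. Pads are 19 mm wide; open, the fingers measure 117 mm over their backs; the gripper's body (75 mm by 190 mm) begins 51 mm behind the grasp point.
Start: joints at [-1.431, 0.527, 1.433, -0, 1.181, -0.178], TCP at [195.915, -593.476, 244.548] pointing down, gripper open.
Joint ranges: [-3.08, 3.08], [-0.75, 2.2], [0.22, 2.44], [-1.43, 4.57], [0, 2.65], [-2.85, 2.85]. Speed limits (rad/s): [2.79, 2.79, 3.14, 3.14, 3.14, 3.14].

INTERFACE

Orientations are given as [roll, pitch, yaw] about the fixed x, y, z axes, in that order (R = Rz(yaw) Ry(pitch) Rx(roll)).
In Python, from rig import arm gives the robot as it stands.
- The arm moves only by the tool servo_tool, never from a script. Its argument "commands" is one flat list of numbers, 7 for each row, row after row: the shift along the tool's x, y, z normalised to -1 to 1, where 1 is 200 mm, then the turn, a rotation vector about the tool's x, y, z normalised to -1 to 1, where 1 is 45 degrees, then the finger opening in mm, from 0 to 87. A call has 1 to 5 rows; each row is the pose to reach, as a shift and turn from the pose commanded when the call began, along the tool's axes at that moment; what a row does not reach only later rows make up. A row lasts 1/12 s, in which the tool goes at most 41.7 mm and 7.16 degrees, less where a joint would pass 70% of its speed; a pose out of reach is approached as far as the arm can. A call with a number of a shift or a turn outside -1 to 1 is refused whole. A call with a gripper value outside its range is refused whole. The fingers move at their own pace and stop on an object; the grip force is fixed at half the most. Time passes only in rows, so rows that repeat a pose let the fingers close. It gives the time, the measured TCP pose, the force, the opening and the grip force at its end, in the units of the state.
- arm.sense(): the state, without advancing time (a new reading comes with each control period).
- arm.snapshot(name): name is "scene" or "top" or "wrist"; returns a dict with "frame" (400x640x3 uint8, red, green, blue), "mtx" (3x3 intrinsics, pixels), "world_from_camera" (4x4, takes a point from camera to world coordinates). Camera axes: x right, y down, z forward; pixel columns grow to the right and rows downward; lengths in mm; the calibration is good to about 2 mm. The wrist camera is an equidistant fisheye: a pixel r from the principal point sees the ray r / f radians off the axis. A picture is of the moment at which its call begins. There is no depth.
- arm.sign_off(): hands the job in; it is judged then, once.
The state is a dict: "clock": time; "qpos": joint angles; "qd": joint speeds; "tau": joint torques, N m; "tool_pos": TCP position; "orientation": TCP orientation; "ft_force": force on the tool from outside, world axes, zero at the start; "moment": the same for the moment, N m; "width": finger opening in mm; "grip_force": force on a finger pad.
Only numpy, scipy, OpenCV 4.12 (cv2) and the standard library are available. Lean on these libraries where they do the work, as an engineer would, in place of code of your own. Each camera call takes 0.05 s, during which the arm holds its last target. There are 200 camera calls.

TASK

One of the three sealed tea tins has a loose ball in it: going from the robot's left to its right, lift each tin clear of the table, shake it briskly back and forth and stand it back upright where it stood (the last one may stay in hand if it is the one). Then hold the tin that rattled out over the middle of the cork trivet, upright and still, its underside about 15 cm above the table, and finish while still holding it there. Leave the other things on the table alone.

Things in the scene. Friction and masses are not known exactly. Their poses are not given: they have to be found in the camera images.
- tin_left: Sealed oblong tea tin standing on the robot's left (largest y). Plain steel, 110 mm long (its x), 60 mm wide (its y), 70 mm high, smooth sides, closed lid. Origin: centre of its underside; z up. 0.28 to 0.7 kg: weight is no sure guide. One of the three, another each time, holds a loose steel ball (29 mm, 100 g) that can roll 71 mm along the tin and 9 mm across it.
- tin_middle: Sealed oblong tea tin standing between the other two. Like the left one. A stroke along a tin's length, or tipping it end down, makes a loose ball roll on and knock on the end wall; once the tin is level and still the ball stays near that end, so opposite ones shift the weight (by up to 0.07 N m about the tin's y). The other two are packed tight: nothing moves in them.
- tin_right: Sealed oblong tea tin standing on the robot's right (smallest y). Like the left one in every way you can see. Grip any of them across its width, at mid-length, with 30 to 60 N: that holds it well; squeezed much harder, the tin with the ball can twist and creep in the fingers when shaken.
- trivet: Round flat cork trivet fixed to the table at the guest's place on the far side, 150 mm across, 6.6 mm thick. Origin: centre of its underside, on the table top.
- salt: Bystander: white ceramic salt shaker, 32 mm across, 70 mm high, standing between the left and middle tins. Origin: centre of its underside.
- pepper: Bystander: dark wooden pepper shaker, 32 mm across, 70 mm high, standing between the middle and right tins. Origin: centre of its underside.
- mug: Bystander: white mug, 80 mm across, 92 mm high, handle at its +y. Origin: centre of its underside.
- jam: Bystander: amber glass jam jar, 66 mm across, 95 mm high. Origin: centre of its underside.
- pills: Bystander: small white plastic jar, 42 mm across, 70 mm high. Origin: centre of its underside.
- saucer: Bystander: white saucer, 140 mm across, 18 mm high. Origin: centre of its underside.

How it is judged:
By the outcome, as a careful person would: the job done as asked, in the order asked, and still so for the second after the job is handed in, while the arm keeps its last pose, push and grip.
It also fails if it takes over 72 s, if anything falls off the work surface, if the arm or the gripper's body presses on something with over 40 N, if the wrist force passes 120 N, or if a joint passes its speed limit or range.

## Working session

There is one attempt and no reset: what is moved stays moved. The work goes in short steps, Python scripts to look and compute and a tool call to move; the robot and the scene stay as the last step left them, time stands still between calls to the robot, and variables do not carry over. Pictures are saved under pics/ and viewed, at most 10 in all, crops included, and the job is handed in when it is done.

Besides the shell and the picture viewer there is one more tool, called after ">>>" as name(argument=value, ...) on one line, values as JSON. servo_tool: Moves the arm, as the interface text tells. Its arguments: {"type":"object","properties":{"commands":{"type":"array","items":{"type":"number"}}},"required":["commands"]}

```bash
mkdir -p pics; ls; python3 - <<'E'
from rig import arm
import cv2,numpy as np
for n in("top","scene"):
    s=arm.snapshot(n); cv2.imwrite(f"pics/{n}0.png",s["frame"][:,:,::-1]); np.savez(f"{n}0.npz",**s)
    print(n,np.round(s["mtx"],1).tolist(),np.round(s["world_from_camera"],3).tolist())
print(arm.sense())
E
```

```text
pics
top [[387.2, 0.0, 315.5], [0.0, 387.2, 202.6], [0.0, 0.0, 1.0]] [[0.024, -0.998, 0.064, 470.848], [-1.0, -0.025, -0.005, -12.216], [0.006, -0.064, -0.998, 1036.372], [0.0, 0.0, 0.0, 1.0]]
scene [[504.2, 0.0, 316.7], [0.0, 504.2, 203.6], [0.0, 0.0, 1.0]] [[-0.451, 0.482, -0.751, 1375.907], [0.893, 0.248, -0.376, 426.17], [0.005, -0.84, -0.543, 641.792], [0.0, 0.0, 0.0, 1.0]]
{'clock': 0.1, 'qpos': array([-1.43048412e+00,  5.28385932e-01,  1.43374532e+00, -8.02364484e-06,
        1.18140322e+00, -1.78508986e-01]), 'qd': array([ 0.00018561, -0.00212172, -0.00301452, -0.00111965,  0.00145555,
       -0.00374269]), 'tau': array([-5.02900036e-05, -4.40986705e+01, -1.77150679e+01,  6.34508813e-02,
        5.33935195e-02, -3.70337796e-05]), 'tool_pos': array([ 195.83946176, -592.88944246,  243.67080125]), 'orientation': array([-3.13968038e+00, -3.37494092e-04,  3.18823926e-01]), 'ft_force': array([-0.36293031,  0.73006963,  0.57705424]), 'moment': array([ 0.04002583,  0.0522024 , -0.04701834]), 'grip_force': 0.0, 'width': 87.23415675740657}
```

View pics/top0.png

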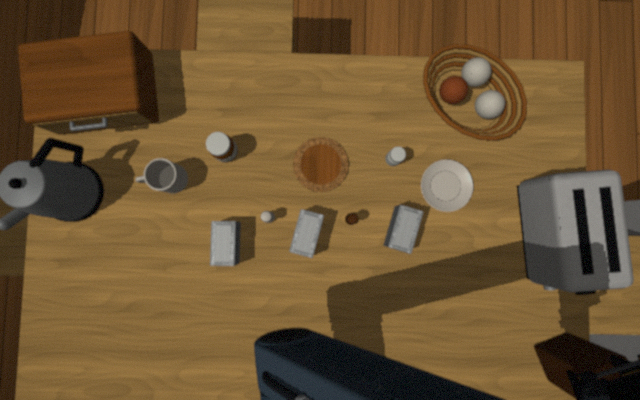

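View pics/scene0.png

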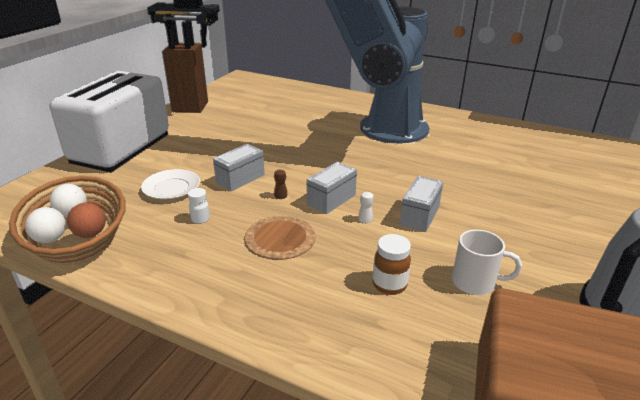

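Top view: tins at about px (224,243), (308,233), (404,228), trivet (321,163), salt (267,216), pepper (352,218). The scene view agrees: tins at (420,203), (332,188), (240,167), and the trivet at (280,236). Next I fit box silhouettes in both views.

```bash
cat > h.py <<'E'
import numpy as np,cv2
from scipy.optimize import minimize
from scipy.spatial.transform import Rotation as R
def load(n): return dict(np.load(n))
def proj(s,P):
    T=np.linalg.inv(s["world_from_camera"]); c=P@T[:3,:3].T+T[:3,3]
    p=c@s["mtx"].T; return p[:,:2]/p[:,2:]
def ray(s,uv,z):
    d=s["world_from_camera"][:3,:3]@np.linalg.solve(s["mtx"],[*uv,1]); o=s["world_from_camera"][:3,3]
    return (o+d*(z-o[2])/d[2])[:2]
def box(x,y,a):
    c=np.array([[i*55,j*30] for i in(-1,1) for j in(-1,1)])@np.array([[np.cos(a),np.sin(a)],[-np.sin(a),np.cos(a)]])+[x,y]
    return np.vstack([np.c_[c,np.zeros(4)],np.c_[c,70*np.ones(4)]])
E
python3 - <<'E'
from h import *
S={n:load(n+"0.npz") for n in("top","scene")}
seeds=dict(left=((224,243),(420,203)),mid=((308,233),(332,188)),right=((404,228),(240,167)))
K=4
vis={}
M={}
for n,s in S.items():
    hsv=cv2.cvtColor(s["frame"],cv2.COLOR_RGB2HSV); M[n]=((hsv[:,:,1]<75)&(hsv[:,:,2]>50)).astype(np.uint8)
    vis[n]=cv2.resize(s["frame"][:,:,::-1],None,fx=K,fy=K,interpolation=cv2.INTER_CUBIC)
for name,sd in seeds.items():
    masks={}
    for n,uv in zip(S,sd):
        _,lab=cv2.connectedComponents(cv2.morphologyEx(M[n],cv2.MORPH_CLOSE,np.ones((3,3),np.uint8)))
        m=(lab==lab[uv[1],uv[0]]).astype(np.uint8)
        masks[n]=cv2.resize(m*255,None,fx=K,fy=K,interpolation=cv2.INTER_LINEAR)>127
        print(name,n,m.sum())
    def hull(n,p): 
        h=cv2.convexHull(((proj(S[n],box(*p))+.5)*K-.5).astype(np.float32)); return h
    def cost(p,ns=("top","scene")):
        c=0
        for n in ns:
            g=np.zeros(masks[n].shape,np.uint8); cv2.fillConvexPoly(g,np.round(hull(n,p)*16).astype(np.int32),1,shift=4)
            g=g>0; c+=1-(g&masks[n]).sum()/(g|masks[n]).sum()
        return c
    p0=ray(S["top"],sd[0],60)
    for ns in(("top","scene"),("top",),("scene",)):
        r=min((minimize(cost,[*p0,a],args=(ns,),method="Nelder-Mead",options=dict(initial_simplex=[[*p0,a],[p0[0]+10,p0[1],a],[p0[0],p0[1]+10,a],[*p0,a+.2]],xatol=.1,fatol=1e-4)) for a in(-.4,-.1,.2)),key=lambda r:r.fun)
        print(name,ns,np.round(r.x,3),round(r.fun,3))
        if len(ns)==2:
            for n in S: cv2.polylines(vis[n],[np.round(hull(n,r.x)).astype(int)],True,(0,0,255),1)
s=S["top"]
for n,uv,z in(("trivet",(321,163.5),6.6),("salt",(267,216),65),("pepper",(352,218),65)): print(n,ray(s,uv,z))
print("trivet scene",ray(S["scene"],(280,237),6.6), "pepper base",ray(S["scene"],(281,197),0),"salt base",ray(S["scene"],(366,220),0))
a=vis["top"][180*K:280*K,200*K:440*K]; b=vis["scene"][130*K:240*K,200*K:450*K]
a=cv2.resize(a,(800,333)); b=cv2.resize(b,(605,266)); b=cv2.copyMakeBorder(b,0,0,0,195,cv2.BORDER_CONSTANT)
cv2.imwrite("pics/fit.png",np.vstack([a,b]))
E
```

```text
left top 1154
left scene 1749
left ('top', 'scene') [4.26946e+02 2.11564e+02 8.00000e-03] 0.177
left ('top',) [4.27059e+02 2.13315e+02 2.30000e-02] 0.134
left ('scene',) [4.25125e+02 2.10841e+02 7.00000e-03] 0.02
mid top 1116
mid scene 1914
mid ('top', 'scene') [ 4.56243e+02  4.05200e+00 -2.41000e-01] 0.068
mid ('top',) [ 4.56881e+02  3.85000e+00 -2.40000e-01] 0.037
mid ('scene',) [ 4.5442e+02  3.9910e+00 -2.2400e-01] 0.017
right top 1296
right scene 1791
right ('top', 'scene') [ 4.72758e+02 -2.43893e+02 -2.76000e-01] 0.066
right ('top',) [ 4.73573e+02 -2.44186e+02 -2.86000e-01] 0.032
right ('scene',) [ 4.71020e+02 -2.44116e+02 -2.66000e-01] 0.023
trivet [642.54430039 -29.40265473]
salt [496.69238485 103.78235321]
pepper [ 496.90021257 -109.42142439]
trivet scene [647.31684363 -24.0790526 ] pepper base [ 500.26451673 -107.40379859] salt base [496.98855538 110.07948604]
```

View pics/fit.png

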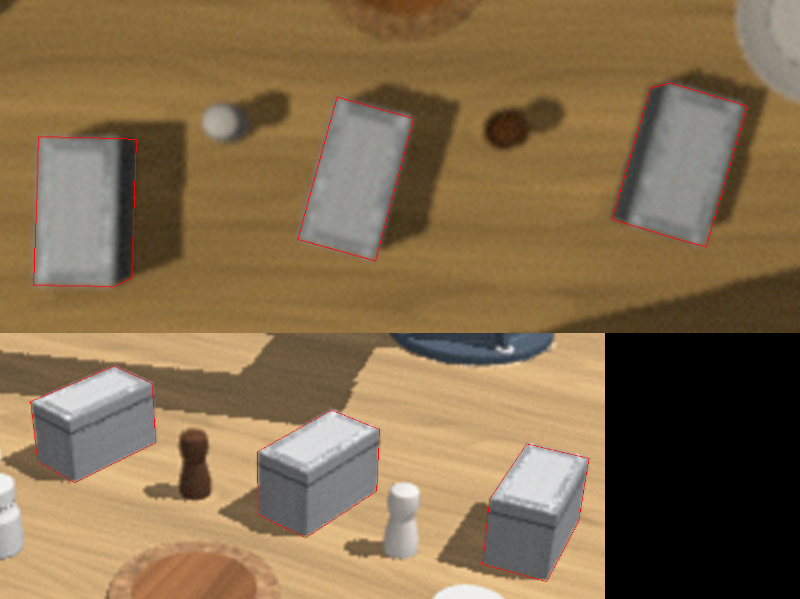

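The fits are tight in both views. Now I work out the approach to the left tin and refine the trivet position.

```bash
cat >> h.py <<'E'
def Rt(yaw): return R.from_euler("xyz",[np.pi,0,yaw])
def rel(b,t,Rb=None):
    "b,t=(x,y,z,yaw); normalised shift and turn of t from b"
    Rb=Rb or Rt(b[3]); d=Rb.inv().apply(np.subtract(t[:3],b[:3]))/200
    w=(Rb.inv()*Rt(t[3])).as_rotvec()/(np.pi/4)
    return np.round(np.r_[d,w],3).tolist()
def rel_now(t):
    from rig import arm
    s=arm.sense(); return rel(s["tool_pos"],t,R.from_euler("xyz",s["orientation"]))
E
python3 - <<'E'
from h import *
P=[(195.9,-593.5,244.5,.319),(260,-410,230,.22),(330,-240,220,.14),(420,-75,210,.06),(430,100,200,.012),(426,212,140,.012)]
for b,t in zip(P,P[1:]): print(t,rel(b,t))
# trivet: rim ellipse via hue mask is hard; refine by matching outline to image edges
S={n:load(n+"0.npz") for n in("top","scene")}
a=np.linspace(0,2*np.pi,200)
def cost(p,ns):
    c=0
    for n in ns:
        g=cv2.GaussianBlur(S[n]["frame"],(0,0),1).astype(np.float32)
        mid=[]
        for r in(71,81):
            q=proj(S[n],np.c_[p[0]+r*np.cos(a),p[1]+r*np.sin(a),6.6*np.ones(200)]).astype(np.float32)
            mid.append(cv2.remap(g,q[None,:,0],q[None,:,1],cv2.INTER_LINEAR)[0])
        c-=np.abs(mid[0]-mid[1]).sum(1).mean()
    return c
for ns in(("top",),("scene",),("top","scene")):
    r=min((minimize(cost,[x,y],args=(ns,),method="Nelder-Mead",options=dict(initial_simplex=[[x,y],[x+5,y],[x,y+5]])) for x in(635,643,650) for y in(-35,-28,-20)),key=lambda r:r.fun)
    print("trivet",ns,np.round(r.x,1),round(r.fun,1))
E
```

```text
(260, -410, 230, 0.22) [0.592, -0.771, 0.072, 0.0, -0.0, 0.126]
(330, -240, 220, 0.14) [0.527, -0.753, 0.05, 0.0, -0.0, 0.102]
(420, -75, 210, 0.06) [0.561, -0.754, 0.05, 0.0, -0.0, 0.102]
(430, 100, 200, 0.012) [0.102, -0.87, 0.05, 0.0, -0.0, 0.061]
(426, 212, 140, 0.012) [-0.013, -0.56, 0.3, 0.0, 0.0, 0.0]
trivet ('top',) [641.4 -29.8] -40.7
trivet ('scene',) [648.4 -25.5] -91.4
trivet ('top', 'scene') [647.5 -26.4] -114.1
```

>>> servo_tool(commands=[0.59, -0.77, 0.07, 0, 0, 0.126, 87, 0.59, -0.77, 0.07, 0, 0, 0.126, 87, 0.59, -0.77, 0.07, 0, 0, 0.126, 87, 0.59, -0.77, 0.07, 0, 0, 0.126, 87, 0.59, -0.77, 0.07, 0, 0, 0.126, 87])

```text
clock: 0.52
tool_pos: [259.8, -405.4, 229.6]
orientation: [-3.137, -0.0, 0.22]
ft_force: [-0.8, -0.1, 0.3]
width: 86.5
grip_force: 0.0
```

>>> servo_tool(commands=[0.53, -0.75, 0.05, 0, 0, 0.1, 87, 0.53, -0.75, 0.05, 0, 0, 0.1, 87, 0.53, -0.75, 0.05, 0, 0, 0.1, 87, 0.53, -0.75, 0.05, 0, 0, 0.1, 87, 0.53, -0.75, 0.05, 0, 0, 0.1, 87])

```text
clock: 0.93
tool_pos: [329.8, -235.2, 219.9]
orientation: [-3.136, 0.002, 0.144]
ft_force: [-0.7, -0.1, 0.8]
width: 87.0
grip_force: 0.0
```

>>> servo_tool(commands=[0.56, -0.75, 0.05, 0, 0, 0.1, 87, 0.56, -0.75, 0.05, 0, 0, 0.1, 87, 0.56, -0.75, 0.05, 0, 0, 0.1, 87, 0.56, -0.75, 0.05, 0, 0, 0.1, 87, 0.56, -0.75, 0.05, 0, 0, 0.1, 87])

```text
clock: 1.35
tool_pos: [420.9, -72.9, 210.3]
orientation: [-3.14, 0.0, 0.065]
ft_force: [0.7, -0.3, 0.2]
width: 87.1
grip_force: 0.0
```

>>> servo_tool(commands=[0.1, -0.87, 0.05, 0, 0, 0.06, 87, 0.1, -0.87, 0.05, 0, 0, 0.06, 87, 0.1, -0.87, 0.05, 0, 0, 0.06, 87, 0.1, -0.87, 0.05, 0, 0, 0.06, 87, 0.1, -0.87, 0.05, 0, 0, 0.06, 87])

```text
clock: 1.77
tool_pos: [428.1, 103.4, 200.1]
orientation: [-3.14, 0.001, 0.021]
ft_force: [0.2, 0.1, 0.3]
width: 87.1
grip_force: 0.0
```

>>> servo_tool(commands=[-0.013, -0.56, 0.3, 0, 0, 0, 87, -0.013, -0.56, 0.3, 0, 0, 0, 87, -0.013, -0.56, 0.3, 0, 0, 0, 87, -0.013, -0.56, 0.3, 0, 0, 0, 87, -0.013, -0.56, 0.3, 0, 0, 0, 87])

```text
clock: 2.18
tool_pos: [423.7, 211.5, 139.2]
orientation: [3.141, 0.003, 0.02]
ft_force: [-0.1, 0.8, 0.3]
width: 86.9
grip_force: 0.0
```

Tracking is good. Next: descend to the left tin and close.

>>> servo_tool(commands=[0.01, 0, 0.2, 0, 0, 0.01, 87, 0.01, 0, 0.35, 0, 0, 0.01, 87, 0.01, 0, 0.44, 0, 0, 0.01, 87, 0.01, 0, 0.49, 0, 0, 0.01, 87, 0.01, 0, 0.49, 0, 0, 0.01, 87])

```text
clock: 2.6
tool_pos: [426.6, 208.9, 41.4]
orientation: [3.141, 0.003, 0.006]
ft_force: [-0.1, 0.0, 0.8]
width: 87.0
grip_force: 0.0
```

>>> servo_tool(commands=[0, 0, 0, 0, 0, 0, 72, 0, 0, 0, 0, 0, 0, 66, 0, 0, 0, 0, 0, 0, 62, 0, 0, 0, 0, 0, 0, 58, 0, 0, 0, 0, 0, 0, 50])

```text
clock: 3.02
tool_pos: [427.5, 210.6, 43.5]
orientation: [-3.141, -0.002, 0.008]
ft_force: [-0.3, 5.3, 2.1]
width: 61.6
grip_force: 1.5
```

>>> servo_tool(commands=[0, 0, 0, 0, 0, 0, 45, 0, 0, 0, 0, 0, 0, 45, 0, 0, 0, 0, 0, 0, 45])

```text
clock: 3.27
tool_pos: [427.5, 210.7, 43.4]
orientation: [-3.141, -0.002, 0.008]
ft_force: [-0.8, 0.4, 6.4]
width: 60.0
grip_force: 30.0
```

Gripped at 30 N. Now lift 100 mm.

>>> servo_tool(commands=[0, 0, -0.08, 0, 0, 0, 45, 0, 0, -0.22, 0, 0, 0, 45, 0, 0, -0.38, 0, 0, 0, 45, 0, 0, -0.48, 0, 0, 0, 45, 0, 0, -0.5, 0, 0, 0, 45])

```text
clock: 3.68
tool_pos: [428.5, 211.0, 145.4]
orientation: [-3.14, -0.006, 0.008]
ft_force: [0.5, 0.0, -2.9]
width: 59.6
grip_force: 30.0
```

>>> servo_tool(commands=[0.2, 0, 0, 0, 0, 0, 45, 0.4, 0, 0, 0, 0, 0, 45, 0.2, 0, 0, 0, 0, 0, 45, 0, 0, 0, 0, 0, 0, 45, 0.2, 0, 0, 0, 0, 0, 45])

```text
clock: 4.1
tool_pos: [407.0, 200.5, 128.6]
orientation: [3.123, 0.096, 0.01]
ft_force: [-23.5, -6.0, -8.1]
width: 59.9
grip_force: 30.0
```

>>> servo_tool(commands=[0.2, 0, 0, 0, 0, 0, 45, 0, 0, 0, 0, 0, 0, 45, -0.2, 0, 0, 0, 0, 0, 45, 0, 0, 0, 0, 0, 0, 45, 0.2, 0, 0, 0, 0, 0, 45])

```text
clock: 4.52
tool_pos: [471.2, 205.6, 131.1]
orientation: [3.13, 0.063, 0.011]
ft_force: [2.6, 2.3, -4.6]
width: 59.9
grip_force: 30.0
```

>>> servo_tool(commands=[0, 0, 0, 0, 0, 0, 45, 0, 0, 0, 0, 0, 0, 45, 0, 0, 0, 0, 0, 0, 45, 0, 0, 0, 0, 0, 0, 45, 0, 0, 0, 0, 0, 0, 45])

```text
clock: 4.93
tool_pos: [506.1, 211.1, 141.9]
orientation: [3.141, 0.002, 0.008]
ft_force: [-0.0, 0.2, -2.9]
width: 60.6
grip_force: 30.0
```

```bash
cat >> h.py <<'E'
def weigh(n=10):
    from rig import arm
    v=[]
    for _ in range(n):
        arm.snapshot("wrist"); s=arm.sense(); q=R.from_euler("xyz",s["orientation"])
        v.append(np.r_[q.inv().apply(s["moment"]),s["ft_force"],s["tau"][[1,2,4]]])
    v=np.array(v)
    print("moment tool xyz",np.round(v[:,:3].mean(0),4),"sd",np.round(v[:,:3].std(0),4),"F",np.round(v[:,3:6].mean(0),2),"tau",np.round(v[:,6:].mean(0),3))
    print("pos",np.round(s["tool_pos"],1),"rpy",np.round(s["orientation"],3),"w",round(s["width"],1),"g",round(s["grip_force"],1),"t",s["clock"])
E
python3 -c "
from h import *
weigh()"
```

```text
moment tool xyz [ 0.0302 -0.0098 -0.0008] sd [0.0326 0.0367 0.0316] F [-0.    0.34 -3.14] tau [-42.006 -12.952  -0.075]
pos [506.9 211.1 142.7] rpy [-3.142 -0.     0.008] w 59.7 g 30.0 t 5.4333
```

>>> servo_tool(commands=[-0.2, 0, 0, 0, 0, 0, 45, -0.4, 0, 0, 0, 0, 0, 45, -0.2, 0, 0, 0, 0, 0, 45, 0, 0, 0, 0, 0, 0, 45, -0.2, 0, 0, 0, 0, 0, 45])

```text
clock: 5.85
tool_pos: [501.0, 214.9, 147.6]
orientation: [-3.132, -0.055, 0.004]
ft_force: [16.3, 3.0, 3.4]
width: 59.7
grip_force: 30.0
```

>>> servo_tool(commands=[-0.2, 0, 0, 0, 0, 0, 45, -0.2, 0, 0, 0, 0, 0, 45, -0.2, 0, 0, 0, 0, 0, 45, -0.2, 0, 0, 0, 0, 0, 45, -0.2, 0, 0, 0, 0, 0, 45])

```text
clock: 6.27
tool_pos: [428.2, 210.7, 143.0]
orientation: [-3.141, -0.002, 0.008]
ft_force: [0.1, 0.4, -2.6]
width: 59.6
grip_force: 30.0
```

```bash
python3 -c "
from h import *
weigh()"
```

```text
moment tool xyz [ 0.0182  0.0052 -0.0019] sd [0.0308 0.0236 0.0302] F [-0.05  0.04 -2.86] tau [-36.542 -10.747  -0.081]
pos [427.  210.4 142.5] rpy [-3.142  0.     0.008] w 60.1 g 30.0 t 6.7667
```

The shift between ends is about 0.015 ± 0.014 N m, against 0.07 for the ball, so the left tin looks packed. I'll put it back.

>>> servo_tool(commands=[0, 0, 0.1, 0, 0, 0, 45, 0, 0, 0.25, 0, 0, 0, 45, 0, 0, 0.37, 0, 0, 0, 45, 0, 0, 0.44, 0, 0, 0, 45, 0, 0, 0.47, 0, 0, 0, 45])

```text
clock: 7.18
tool_pos: [425.9, 210.1, 46.6]
orientation: [3.141, 0.004, 0.008]
ft_force: [-0.5, -0.6, -3.0]
width: 59.6
grip_force: 30.0
```

>>> servo_tool(commands=[0, 0, 0.01, 0, 0, 0, 45, 0, 0, 0.018, 0, 0, 0, 45, 0, 0, 0.025, 0, 0, 0, 45, 0, 0, 0.025, 0, 0, 0, 45, 0, 0, 0.025, 0, 0, 0, 45])

```text
clock: 7.6
tool_pos: [427.5, 210.6, 44.3]
orientation: [-3.141, -0.002, 0.008]
ft_force: [0.1, 0.5, -3.1]
width: 59.8
grip_force: 30.0
```

```bash
python3 -c "
from h import *
weigh(3)"
```

```text
moment tool xyz [ 0.0388  0.0223 -0.0203] sd [0.0086 0.0289 0.0405] F [ 0.2  -0.39 -2.86] tau [-39.599  -5.17   -0.084]
pos [427.3 210.5  44.1] rpy [-3.141e+00 -1.000e-03  8.000e-03] w 59.3 g 30.0 t 7.75
```

Still hanging about 1 mm up, so I lower a little more and then open.

>>> servo_tool(commands=[0, 0, 0.004, 0, 0, 0, 45, 0, 0, 0.007, 0, 0, 0, 45, 0, 0, 0.007, 0, 0, 0, 45, 0, 0, 0.007, 0, 0, 0, 45])

```text
clock: 8.08
tool_pos: [427.2, 210.5, 43.4]
orientation: [-3.141, -0.002, 0.008]
ft_force: [-2.6, -0.8, 7.5]
width: 60.2
grip_force: 30.0
```

>>> servo_tool(commands=[0, 0, 0, 0, 0, 0, 66, 0, 0, 0, 0, 0, 0, 75, 0, 0, 0, 0, 0, 0, 87, 0, 0, 0, 0, 0, 0, 87, 0, 0, 0, 0, 0, 0, 87])

```text
clock: 8.5
tool_pos: [426.9, 210.4, 42.1]
orientation: [3.142, 0.0, 0.008]
ft_force: [-0.1, -0.5, 0.3]
width: 83.0
grip_force: 0.0
```

>>> servo_tool(commands=[0, 0, -0.08, 0, 0, 0, 87, 0, 0, -0.25, 0, 0, 0, 87, 0, 0, -0.42, 0, 0, 0, 87, 0, 0, -0.5, 0, 0, 0, 87, 0, 0, -0.52, 0, 0, 0, 87])

```text
clock: 8.92
tool_pos: [428.6, 210.9, 148.9]
orientation: [-3.14, -0.006, 0.008]
ft_force: [-0.7, 0.3, 0.4]
width: 87.2
grip_force: 0.0
```

```bash
python3 - <<'E'
from h import *
from rig import arm
s=arm.sense(); print(s["tool_pos"],s["orientation"],s["width"])
a=(441,107,150,-.12); print(rel_now(a), rel(a,(455.5,4,145,-.235)))
E
```

```text
[428.64554117 210.91805497 148.89773495] [-3.14023172 -0.00610714  0.00797388] 87.22974605718987
[0.058, 0.52, -0.006, -0.002, -0.008, 0.163] [0.134, 0.503, 0.025, -0.0, -0.0, 0.146]
```

>>> servo_tool(commands=[0.065, 0.52, 0, 0, 0, 0.163, 87, 0.065, 0.52, 0, 0, 0, 0.163, 87, 0.065, 0.52, 0, 0, 0, 0.163, 87])

```text
clock: 9.17
tool_pos: [440.6, 104.4, 145.5]
orientation: [3.141, 0.001, -0.12]
ft_force: [-0.4, 0.6, 0.2]
width: 86.9
grip_force: 0.0
```

>>> servo_tool(commands=[0.134, 0.503, 0, 0, 0, 0.146, 87, 0.134, 0.503, 0, 0, 0, 0.146, 87, 0.134, 0.503, 0, 0, 0, 0.146, 87, 0.134, 0.503, 0, 0, 0, 0.146, 87, 0.134, 0.503, 0, 0, 0, 0.146, 87])

```text
clock: 9.58
tool_pos: [454.7, 2.5, 145.1]
orientation: [-3.141, 0.002, -0.238]
ft_force: [0.8, 1.1, -0.6]
width: 86.6
grip_force: 0.0
```

```bash
python3 - <<'E'
from h import *
from rig import arm
import cv2
s=arm.snapshot("top"); cv2.imwrite("pics/top1.png",s["frame"][150:300,180:450,::-1].repeat(2,0).repeat(2,1))
s=arm.sense(); print(s["tool_pos"],s["orientation"],s["width"],s["clock"])
print(rel_now((455.5,4,42,-.235)))
E
```

```text
[454.24911215   3.58145876 145.21341999] [-3.14127305e+00  2.88983939e-03 -2.36315961e-01] 86.78467157158866 9.6333
[0.007, -0.003, 0.516, -0.0, 0.004, -0.002]
```

View pics/top1.png

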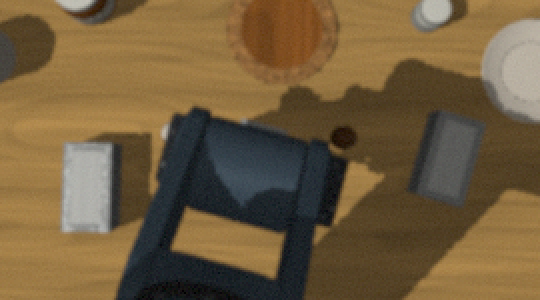

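The crop shows the left tin standing where it was (crop px (90,188)) and the gripper aligned over the middle tin. Now descend and grip.

>>> servo_tool(commands=[0.005, 0, 0.2, 0, 0, 0, 87, 0.005, 0, 0.35, 0, 0, 0, 87, 0.005, 0, 0.46, 0, 0, 0, 87, 0.005, 0, 0.515, 0, 0, 0, 87, 0.005, 0, 0.515, 0, 0, 0, 87])

```text
clock: 10.05
tool_pos: [453.7, 5.3, 40.6]
orientation: [-3.141, 0.007, -0.233]
ft_force: [0.9, 0.2, 0.5]
width: 87.3
grip_force: 0.0
```

>>> servo_tool(commands=[0, 0, 0, 0, 0, 0, 72, 0, 0, 0, 0, 0, 0, 66, 0, 0, 0, 0, 0, 0, 62, 0, 0, 0, 0, 0, 0, 58, 0, 0, 0, 0, 0, 0, 50])

```text
clock: 10.47
tool_pos: [456.7, 3.3, 44.0]
orientation: [-3.141, -0.002, -0.235]
ft_force: [2.3, 10.3, 4.0]
width: 61.5
grip_force: 5.5
```

>>> servo_tool(commands=[0, 0, 0, 0, 0, 0, 45, 0, 0, 0, 0, 0, 0, 45, 0, 0, 0, 0, 0, 0, 45, 0, 0, 0, 0, 0, 0, 45])

```text
clock: 10.8
tool_pos: [456.7, 3.4, 44.0]
orientation: [-3.141, -0.002, -0.236]
ft_force: [-0.6, 3.8, 5.8]
width: 60.1
grip_force: 30.0
```

>>> servo_tool(commands=[0, 0, -0.08, 0, 0, 0, 45, 0, 0, -0.22, 0, 0, 0, 45, 0, 0, -0.38, 0, 0, 0, 45, 0, 0, -0.48, 0, 0, 0, 45, 0, 0, -0.5, 0, 0, 0, 45])

```text
clock: 11.22
tool_pos: [457.2, 2.9, 145.4]
orientation: [3.141, -0.005, -0.235]
ft_force: [1.4, -0.5, -8.6]
width: 60.0
grip_force: 30.0
```

>>> servo_tool(commands=[0.2, 0, 0, 0, 0, 0, 45, 0.4, 0, 0, 0, 0, 0, 45, 0.2, 0, 0, 0, 0, 0, 45, 0, 0, 0, 0, 0, 0, 45, 0.2, 0, 0, 0, 0, 0, 45])

```text
clock: 11.63
tool_pos: [428.2, 10.6, 128.2]
orientation: [-3.141, 0.113, -0.234]
ft_force: [-28.9, 7.5, -16.0]
width: 59.9
grip_force: 30.0
```

>>> servo_tool(commands=[0.2, 0, 0, 0, 0, 0, 45, 0, 0, 0, 0, 0, 0, 45, -0.2, 0, 0, 0, 0, 0, 45, 0, 0, 0, 0, 0, 0, 45, 0.2, 0, 0, 0, 0, 0, 45])

```text
clock: 12.05
tool_pos: [484.0, -2.4, 128.3]
orientation: [-3.141, 0.094, -0.233]
ft_force: [-3.8, 2.2, -10.7]
width: 59.6
grip_force: 30.0
```

>>> servo_tool(commands=[0, 0, 0, 0, 0, 0, 45, 0, 0, 0, 0, 0, 0, 45, 0, 0, 0, 0, 0, 0, 45, 0, 0, 0, 0, 0, 0, 45, 0, 0, 0, 0, 0, 0, 45])

```text
clock: 12.47
tool_pos: [532.1, -15.0, 141.6]
orientation: [3.142, 0.005, -0.235]
ft_force: [-0.3, 0.7, -8.3]
width: 60.0
grip_force: 30.0
```

```bash
python3 -c "
from h import *
weigh(14)"
```

```text
moment tool xyz [ 0.0353 -0.0537 -0.0099] sd [0.0232 0.0227 0.0315] F [ 0.27 -0.07 -8.46] tau [-43.927 -13.777  -0.091]
pos [534.  -15.4 143.2] rpy [-3.142 -0.    -0.235] w 59.6 g 30.0 t 13.1667
```

>>> servo_tool(commands=[-0.2, 0, 0, 0, 0, 0, 45, -0.4, 0, 0, 0, 0, 0, 45, -0.2, 0, 0, 0, 0, 0, 45, 0, 0, 0, 0, 0, 0, 45, -0.2, 0, 0, 0, 0, 0, 45])

```text
clock: 13.58
tool_pos: [529.5, -15.6, 147.4]
orientation: [3.141, -0.06, -0.237]
ft_force: [34.3, -10.0, 2.6]
width: 59.5
grip_force: 30.0
```

>>> servo_tool(commands=[-0.2, 0, 0, 0, 0, 0, 45, -0.2, 0, 0, 0, 0, 0, 45, -0.2, 0, 0, 0, 0, 0, 45, -0.2, 0, 0, 0, 0, 0, 45, -0.2, 0, 0, 0, 0, 0, 45])

```text
clock: 14.0
tool_pos: [458.0, 2.7, 143.7]
orientation: [3.142, -0.004, -0.235]
ft_force: [0.7, -0.7, -9.2]
width: 60.0
grip_force: 30.0
```

```bash
python3 -c "
from h import *
weigh(14)"
```

```text
moment tool xyz [ 0.0387  0.0144 -0.0011] sd [0.0207 0.0326 0.0259] F [ 0.06 -0.14 -8.83] tau [-37.558 -11.137  -0.042]
pos [456.2   3.2 143.1] rpy [-3.142  0.    -0.235] w 59.9 g 30.0 t 14.7
```

The middle tin's moment shifts by 0.068 N m, with joint 5 agreeing, so it rattles. I'll put it back, then check the right tin as asked.

>>> servo_tool(commands=[0, 0, 0.1, 0, 0, 0, 45, 0, 0, 0.25, 0, 0, 0, 45, 0, 0, 0.37, 0, 0, 0, 45, 0, 0, 0.44, 0, 0, 0, 45, 0, 0, 0.47, 0, 0, 0, 45])

```text
clock: 15.12
tool_pos: [455.6, 3.3, 47.3]
orientation: [-3.142, 0.003, -0.235]
ft_force: [-0.1, -0.1, -9.1]
width: 59.8
grip_force: 30.0
```

>>> servo_tool(commands=[0, 0, 0.01, 0, 0, 0, 45, 0, 0, 0.018, 0, 0, 0, 45, 0, 0, 0.024, 0, 0, 0, 45, 0, 0, 0.028, 0, 0, 0, 45, 0, 0, 0.028, 0, 0, 0, 45])

```text
clock: 15.53
tool_pos: [457.2, 3.0, 44.6]
orientation: [-3.142, -0.003, -0.235]
ft_force: [0.9, 0.2, -5.1]
width: 59.8
grip_force: 30.0
```

```bash
python3 -c "
from h import *
weigh(3)"
```

```text
moment tool xyz [ 0.0304 -0.1956 -0.0311] sd [0.0341 0.0126 0.0475] F [ 0.81 -0.04 -0.79] tau [-37.599  -3.768  -0.129]
pos [457.2   3.   44.6] rpy [-3.142e+00 -3.000e-03 -2.350e-01] w 59.6 g 30.0 t 15.6833
```

>>> servo_tool(commands=[0, 0, 0.003, 0, 0, 0, 45, 0, 0, 0.003, 0, 0, 0, 45, 0, 0, 0.003, 0, 0, 0, 45])

```text
clock: 15.93
tool_pos: [457.7, 2.9, 44.1]
orientation: [-3.142, -0.004, -0.235]
ft_force: [2.5, 0.6, 6.2]
width: 59.5
grip_force: 30.0
```

>>> servo_tool(commands=[0, 0, 0, 0, 0, 0, 66, 0, 0, 0, 0, 0, 0, 75, 0, 0, 0, 0, 0, 0, 87, 0, 0, 0, 0, 0, 0, 87, 0, 0, 0, 0, 0, 0, 87])

```text
clock: 16.35
tool_pos: [456.0, 3.2, 42.9]
orientation: [3.142, 0.0, -0.235]
ft_force: [-0.6, -0.4, -0.4]
width: 83.1
grip_force: 0.0
```

>>> servo_tool(commands=[0, 0, -0.08, 0, 0, 0, 87, 0, 0, -0.25, 0, 0, 0, 87, 0, 0, -0.42, 0, 0, 0, 87, 0, 0, -0.5, 0, 0, 0, 87, 0, 0, -0.52, 0, 0, 0, 87])

```text
clock: 16.77
tool_pos: [457.8, 2.9, 149.6]
orientation: [-3.142, -0.006, -0.235]
ft_force: [-0.3, -0.1, 0.5]
width: 86.5
grip_force: 0.0
```

```bash
python3 - <<'E'
from h import *
from rig import arm
s=arm.sense(); print(s["tool_pos"],s["orientation"],s["width"])
a=(464,-120,150,-.255); print(rel((456,3.3,148,-.235),a), rel(a,(472.5,-244,145,-.275)))
E
```

```text
[457.81299186   2.91793005 149.59229856] [-3.14158867 -0.00605339 -0.23471911] 86.52227549681761
[0.182, 0.59, -0.01, 0.0, -0.0, 0.025] [0.198, 0.589, 0.025, 0.0, -0.0, 0.025]
```

>>> servo_tool(commands=[0.18, 0.59, 0, 0, 0, 0.025, 87, 0.18, 0.59, 0, 0, 0, 0.025, 87, 0.18, 0.59, 0, 0, 0, 0.025, 87])

```text
clock: 17.02
tool_pos: [463.3, -120.5, 146.3]
orientation: [-3.141, 0.001, -0.252]
ft_force: [0.7, 0.4, 0.1]
width: 86.8
grip_force: 0.0
```

>>> servo_tool(commands=[0.2, 0.59, 0, 0, 0, 0.025, 87, 0.2, 0.59, 0, 0, 0, 0.025, 87, 0.2, 0.59, 0, 0, 0, 0.025, 87, 0.2, 0.59, 0, 0, 0, 0.025, 87, 0.2, 0.59, 0, 0, 0, 0.025, 87])

```text
clock: 17.43
tool_pos: [472.3, -246.5, 145.6]
orientation: [-3.141, 0.001, -0.278]
ft_force: [-1.4, 0.4, -0.4]
width: 86.7
grip_force: 0.0
```

```bash
python3 - <<'E'
from h import *
from rig import arm
arm.snapshot("wrist"); arm.snapshot("wrist")
s=arm.sense(); print(s["tool_pos"],s["orientation"],s["width"],s["clock"])
print(rel_now((472.5,-244,42,-.275)))
E
```

```text
[ 471.4569251  -242.93443015  145.59654904] [-3.1396831   0.00370193 -0.27465963] 87.06046874411123 17.5333
[0.008, 0.005, 0.518, -0.002, 0.005, 0.0]
```

>>> servo_tool(commands=[0.005, 0.003, 0.2, 0, 0, 0, 87, 0.005, 0.003, 0.35, 0, 0, 0, 87, 0.005, 0.003, 0.46, 0, 0, 0, 87, 0.005, 0.003, 0.515, 0, 0, 0, 87, 0.005, 0.003, 0.515, 0, 0, 0, 87])

```text
clock: 17.95
tool_pos: [471.8, -242.1, 41.5]
orientation: [-3.139, 0.006, -0.272]
ft_force: [-1.7, 0.1, -0.5]
width: 87.0
grip_force: 0.0
```

>>> servo_tool(commands=[0, 0, 0, 0, 0, 0, 72, 0, 0, 0, 0, 0, 0, 66, 0, 0, 0, 0, 0, 0, 62, 0, 0, 0, 0, 0, 0, 58, 0, 0, 0, 0, 0, 0, 50])

```text
clock: 18.37
tool_pos: [474.2, -245.1, 45.1]
orientation: [3.142, -0.002, -0.275]
ft_force: [3.2, 3.9, 2.8]
width: 61.8
grip_force: 2.4
```

>>> servo_tool(commands=[0, 0, 0, 0, 0, 0, 45, 0, 0, 0, 0, 0, 0, 45, 0, 0, 0, 0, 0, 0, 45, 0, 0, 0, 0, 0, 0, 45])

```text
clock: 18.7
tool_pos: [474.2, -244.8, 45.1]
orientation: [-3.141, -0.002, -0.275]
ft_force: [1.5, 3.1, 6.1]
width: 59.9
grip_force: 30.0
```

>>> servo_tool(commands=[0, 0, -0.08, 0, 0, 0, 45, 0, 0, -0.22, 0, 0, 0, 45, 0, 0, -0.38, 0, 0, 0, 45, 0, 0, -0.48, 0, 0, 0, 45, 0, 0, -0.5, 0, 0, 0, 45])

```text
clock: 19.12
tool_pos: [474.8, -246.3, 146.8]
orientation: [3.139, -0.005, -0.274]
ft_force: [0.1, -0.3, -5.4]
width: 59.9
grip_force: 30.0
```

>>> servo_tool(commands=[0.2, 0, 0, 0, 0, 0, 45, 0.4, 0, 0, 0, 0, 0, 45, 0.2, 0, 0, 0, 0, 0, 45, 0, 0, 0, 0, 0, 0, 45, 0.2, 0, 0, 0, 0, 0, 45])

```text
clock: 19.53
tool_pos: [461.5, -220.4, 126.0]
orientation: [-3.105, 0.098, -0.273]
ft_force: [-19.7, 16.7, -13.5]
width: 60.1
grip_force: 30.0
```

>>> servo_tool(commands=[0.2, 0, 0, 0, 0, 0, 45, 0, 0, 0, 0, 0, 0, 45, -0.2, 0, 0, 0, 0, 0, 45, 0, 0, 0, 0, 0, 0, 45, 0.2, 0, 0, 0, 0, 0, 45])

```text
clock: 19.95
tool_pos: [517.1, -242.6, 127.8]
orientation: [-3.115, 0.073, -0.274]
ft_force: [-0.3, -0.8, -8.1]
width: 59.7
grip_force: 30.0
```

>>> servo_tool(commands=[0, 0, 0, 0, 0, 0, 45, 0, 0, 0, 0, 0, 0, 45, 0, 0, 0, 0, 0, 0, 45, 0, 0, 0, 0, 0, 0, 45, 0, 0, 0, 0, 0, 0, 45])

```text
clock: 20.37
tool_pos: [549.4, -266.1, 142.8]
orientation: [-3.141, 0.003, -0.274]
ft_force: [-0.3, 0.5, -5.9]
width: 60.0
grip_force: 30.0
```

```bash
python3 -c "
from h import *
weigh(14)"
```

```text
moment tool xyz [ 0.0309 -0.0185  0.0038] sd [0.0205 0.0202 0.024 ] F [ 0.34  0.3  -5.89] tau [-4.8537e+01 -1.5543e+01 -3.8000e-02]
pos [ 550.6 -266.7  144. ] rpy [ 3.142 -0.    -0.274] w 60.1 g 30.0 t 21.0667
```

>>> servo_tool(commands=[-0.2, 0, 0, 0, 0, 0, 45, -0.4, 0, 0, 0, 0, 0, 45, -0.2, 0, 0, 0, 0, 0, 45, 0, 0, 0, 0, 0, 0, 45, -0.2, 0, 0, 0, 0, 0, 45])

```text
clock: 21.48
tool_pos: [538.6, -273.2, 147.1]
orientation: [3.125, -0.05, -0.274]
ft_force: [14.1, -13.8, 2.7]
width: 59.8
grip_force: 30.0
```

>>> servo_tool(commands=[-0.2, 0, 0, 0, 0, 0, 45, -0.2, 0, 0, 0, 0, 0, 45, -0.2, 0, 0, 0, 0, 0, 45, -0.2, 0, 0, 0, 0, 0, 45, -0.2, 0, 0, 0, 0, 0, 45])

```text
clock: 21.9
tool_pos: [474.7, -245.9, 144.6]
orientation: [3.14, -0.003, -0.274]
ft_force: [0.2, -0.5, -5.6]
width: 60.2
grip_force: 30.0
```

```bash
python3 -c "
from h import *
weigh(14)"
```

```text
moment tool xyz [ 0.035  -0.0254 -0.0179] sd [0.0306 0.0232 0.0201] F [ 0.02 -0.22 -5.76] tau [-42.38  -13.177  -0.045]
pos [ 473.6 -245.   143.9] rpy [-3.142  0.    -0.274] w 60.0 g 30.0 t 22.6
```

The right tin's moment does not shift (0.007 N m), so the middle tin is confirmed. I'll put the right one back.

>>> servo_tool(commands=[0, 0, 0.1, 0, 0, 0, 45, 0, 0, 0.25, 0, 0, 0, 45, 0, 0, 0.37, 0, 0, 0, 45, 0, 0, 0.44, 0, 0, 0, 45, 0, 0, 0.47, 0, 0, 0, 45])

```text
clock: 23.02
tool_pos: [472.5, -244.3, 47.8]
orientation: [-3.14, 0.004, -0.274]
ft_force: [-1.1, 0.7, -5.5]
width: 60.0
grip_force: 30.0
```

>>> servo_tool(commands=[0, 0, 0.01, 0, 0, 0, 45, 0, 0, 0.018, 0, 0, 0, 45, 0, 0, 0.024, 0, 0, 0, 45, 0, 0, 0.028, 0, 0, 0, 45, 0, 0, 0.028, 0, 0, 0, 45])

```text
clock: 23.43
tool_pos: [474.1, -245.4, 45.2]
orientation: [3.141, -0.002, -0.274]
ft_force: [-1.0, 0.8, -6.0]
width: 59.9
grip_force: 30.0
```

```bash
python3 -c "
from h import *
weigh(3)"
```

```text
moment tool xyz [ 0.0699  0.0254 -0.0224] sd [0.0418 0.0172 0.0078] F [ 0.01  0.15 -3.5 ] tau [-44.203  -8.     -0.048]
pos [ 474.  -245.4   45.1] rpy [ 3.141e+00 -1.000e-03 -2.740e-01] w 60.2 g 30.0 t 23.5833
```

>>> servo_tool(commands=[0, 0, 0.004, 0, 0, 0, 45, 0, 0, 0.005, 0, 0, 0, 45, 0, 0, 0.005, 0, 0, 0, 45])

```text
clock: 23.83
tool_pos: [474.0, -245.4, 45.1]
orientation: [3.141, -0.002, -0.274]
ft_force: [-2.5, 0.2, 5.5]
width: 59.8
grip_force: 30.0
```

>>> servo_tool(commands=[0, 0, 0, 0, 0, 0, 66, 0, 0, 0, 0, 0, 0, 75, 0, 0, 0, 0, 0, 0, 87, 0, 0, 0, 0, 0, 0, 87, 0, 0, 0, 0, 0, 0, 87])

```text
clock: 24.25
tool_pos: [473.7, -245.1, 43.4]
orientation: [3.141, -0.0, -0.274]
ft_force: [0.1, -0.0, 1.1]
width: 83.2
grip_force: 0.0
```

>>> servo_tool(commands=[0, 0, -0.08, 0, 0, 0, 87, 0, 0, -0.25, 0, 0, 0, 87, 0, 0, -0.42, 0, 0, 0, 87, 0, 0, -0.5, 0, 0, 0, 87, 0, 0, -0.52, 0, 0, 0, 87])

```text
clock: 24.67
tool_pos: [475.3, -246.3, 150.5]
orientation: [3.139, -0.006, -0.274]
ft_force: [0.8, 0.3, -1.6]
width: 86.8
grip_force: 0.0
```

```bash
python3 - <<'E'
from h import *
from rig import arm
import cv2
s=arm.snapshot("scene"); cv2.imwrite("pics/scene1.png",s["frame"][:,:,::-1]); np.savez("scene1.npz",**s)
s=arm.sense(); print(s["tool_pos"],s["orientation"],s["width"],s["ft_force"],s["clock"])
a=(464,-120,150,-.255); print(rel((472.5,-244.5,148,-.274),a), rel(a,(456,3.2,145,-.235)))
E
```

```text
[ 474.69318376 -245.89625388  149.54124369] [ 3.13963001 -0.00455951 -0.27410051] 87.02952553722284 [ 0.32217261 -0.34268089 -0.74970587] 24.7167
[-0.209, -0.588, -0.01, 0.0, 0.0, -0.024] [-0.194, -0.586, 0.025, -0.0, 0.0, -0.025]
```

View pics/scene1.png

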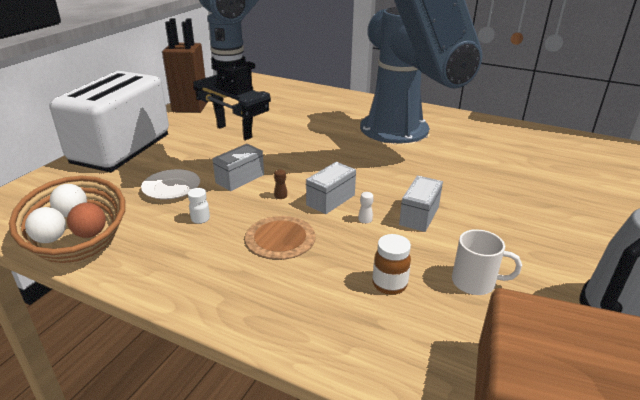

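The scene shows all three tins upright at their original pixels (420,203), (332,188), (238,167), with nothing else moved. Back to the middle tin.

>>> servo_tool(commands=[-0.21, -0.59, 0, 0, 0, -0.025, 87, -0.21, -0.59, 0, 0, 0, -0.025, 87, -0.21, -0.59, 0, 0, 0, -0.025, 87])

```text
clock: 24.97
tool_pos: [463.8, -119.2, 145.9]
orientation: [-3.141, 0.003, -0.257]
ft_force: [0.1, -0.1, -0.1]
width: 86.8
grip_force: 0.0
```

>>> servo_tool(commands=[-0.195, -0.585, 0, 0, 0, -0.025, 87, -0.195, -0.585, 0, 0, 0, -0.025, 87, -0.195, -0.585, 0, 0, 0, -0.025, 87, -0.195, -0.585, 0, 0, 0, -0.025, 87, -0.195, -0.585, 0, 0, 0, -0.025, 87])

```text
clock: 25.38
tool_pos: [455.1, 5.1, 146.0]
orientation: [3.142, 0.004, -0.23]
ft_force: [0.6, 0.1, 0.9]
width: 87.1
grip_force: 0.0
```

```bash
python3 - <<'E'
from h import *
from rig import arm
arm.snapshot("wrist"); arm.snapshot("wrist")
s=arm.sense(); print(s["tool_pos"],s["orientation"],s["width"],s["clock"])
print(rel_now((456.3,3.2,43,-.235)))
# trivet centre per camera, calibration bias check: tin fits per camera
S={n:load(n+"0.npz") for n in("top","scene")}
print("tri in tin_mid-relative: top",np.array([641.4,-29.8])-[456.9,3.9],"scene",np.array([648.4,-25.5])-[454.4,4.0])
E
```

```text
[456.75294407   2.43801168 146.49127951] [ 3.14131963e+00  1.10616241e-03 -2.34469256e-01] 87.08536054666746 25.4833
[-0.003, -0.003, 0.517, 0.0, 0.001, 0.001]
tri in tin_mid-relative: top [184.5 -33.7] scene [194.  -29.5]
```

```bash
python3 - <<'E'
from h import *
out=[]
for n,(u,v,du,dv) in (("top",(321,164,48,45)),("scene",(280,237,55,38))):
    s=load(n+"0.npz"); I=s["frame"][v-dv:v+dv,u-du:u+du]
    lab=cv2.cvtColor(cv2.GaussianBlur(I,(0,0),.8),cv2.COLOR_RGB2LAB).astype(float)
    yy,xx=np.mgrid[v-dv:v+dv,u-du:u+du]
    a=np.linspace(0,2*np.pi,120)
    def el(p,r): return proj(s,np.c_[p[0]+r*np.cos(a),p[1]+r*np.sin(a),6.6*np.ones(120)])
    best=None
    def cost(p,fixed=True):   # two-class separation inside ring(60-75) vs outside (77-95)
        def ring(r0,r1): return np.concatenate([cv2.remap(lab.astype(np.float32),(q[None,:,0]-(u-du)).astype(np.float32),(q[None,:,1]-(v-dv)).astype(np.float32),cv2.INTER_LINEAR)[0] for q in (el(p,r) for r in np.linspace(r0,r1,4))])
        i=ring(62,73);o=ring(78,89)
        return -np.linalg.norm(i.mean(0)-o.mean(0))/(i.std(0).mean()+o.std(0).mean())
    g=[(cost((x,y)),x,y) for x in range(630,660,1) for y in range(-42,-14,1)]
    m=min(g); print(n,m, "near-best mean",np.round(np.mean([t[1:] for t in sorted(g)[:15]],0),1))
    p=m[1:]; K=6
    V=cv2.resize(I[:,:,::-1],None,fx=K,fy=K,interpolation=cv2.INTER_CUBIC)
    for c,col in((p,(0,0,255)),((645,-27.5),(255,255,0))):
        q=((el(c,75)-[u-du,v-dv]+.5)*K-.5).round().astype(int); cv2.polylines(V,[q],True,col,1)
    out.append(cv2.resize(V,(400,int(V.shape[0]*400/V.shape[1]))))
h=max(o.shape[0] for o in out)
cv2.imwrite("pics/triv.png",np.hstack([cv2.copyMakeBorder(o,0,h-o.shape[0],0,0,cv2.BORDER_CONSTANT) for o in out]))
E
```

```text
top (np.float32(-3.695669), 641, -30) near-best mean [641.5 -29.9]
scene (np.float32(-3.281841), 648, -25) near-best mean [648.5 -25.1]
```

View pics/triv.png

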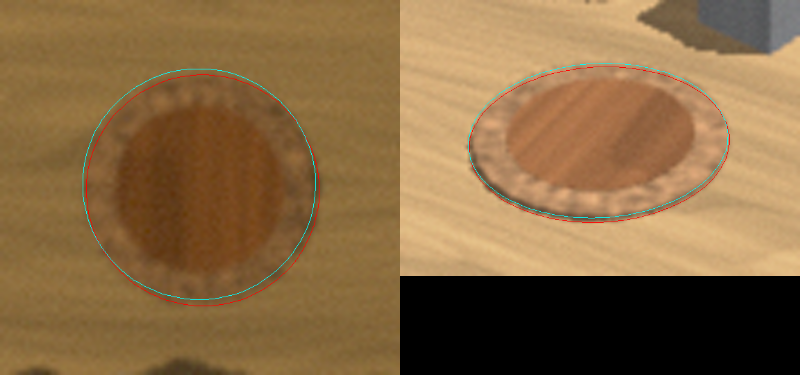

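>>> servo_tool(commands=[-0.002, -0.002, 0.2, 0, 0, 0, 87, -0.002, -0.002, 0.35, 0, 0, 0, 87, -0.002, -0.002, 0.46, 0, 0, 0, 87, -0.002, -0.002, 0.515, 0, 0, 0, 87, -0.002, -0.002, 0.515, 0, 0, 0, 87])

```text
clock: 25.9
tool_pos: [455.4, 1.5, 41.6]
orientation: [3.141, 0.005, -0.238]
ft_force: [0.2, -0.5, 0.4]
width: 86.9
grip_force: 0.0
```

>>> servo_tool(commands=[0, 0, 0, 0, 0, 0, 72, 0, 0, 0, 0, 0, 0, 66, 0, 0, 0, 0, 0, 0, 62, 0, 0, 0, 0, 0, 0, 58, 0, 0, 0, 0, 0, 0, 50])

```text
clock: 26.32
tool_pos: [457.1, 3.0, 45.2]
orientation: [3.142, -0.002, -0.235]
ft_force: [-0.0, 0.5, -1.0]
width: 61.3
grip_force: 0.0
```

>>> servo_tool(commands=[0, 0, 0, 0, 0, 0, 45, 0, 0, 0, 0, 0, 0, 45, 0, 0, 0, 0, 0, 0, 45, 0, 0, 0, 0, 0, 0, 45])

```text
clock: 26.65
tool_pos: [457.0, 3.0, 45.1]
orientation: [3.142, -0.002, -0.235]
ft_force: [0.1, -1.0, 6.5]
width: 59.8
grip_force: 30.0
```

The crop shows the cyan circle at (645,-27.5) matching the scene rim, while the top view prefers (641.5,-30). The red fit in the scene view is biased by the trivet's dark side wall. I'll use (643.5,-28.5). The tin is gripped, so I lift 150 mm and carry it over gently.

>>> servo_tool(commands=[0, 0, -0.06, 0, 0, 0, 45, 0, 0, -0.18, 0, 0, 0, 45, 0, 0, -0.33, 0, 0, 0, 45, 0, 0, -0.48, 0, 0, 0, 45, 0, 0, -0.6, 0, 0, 0, 45])

```text
clock: 27.07
tool_pos: [455.3, 3.7, 165.1]
orientation: [-3.142, 0.002, -0.234]
ft_force: [0.7, -0.7, -9.3]
width: 59.7
grip_force: 30.0
```

>>> servo_tool(commands=[0.02, 0, -0.08, 0, 0, 0, 45, 0.08, 0, -0.13, 0, 0, 0, 45, 0.17, -0.01, -0.15, 0, 0, 0, 45, 0.28, -0.02, -0.15, 0, 0, 0, 45, 0.4, -0.03, -0.15, 0, 0, 0, 45])

```text
clock: 27.48
tool_pos: [534.0, -8.8, 193.3]
orientation: [3.142, 0.005, -0.234]
ft_force: [-0.3, 1.4, -9.1]
width: 59.7
grip_force: 30.0
```

>>> servo_tool(commands=[0.12, -0.01, 0, 0, 0, 0, 45, 0.24, -0.02, 0, 0, 0, 0, 45, 0.35, -0.025, 0, 0, 0, 0, 45, 0.44, -0.03, 0, 0, 0, 0, 45, 0.5, -0.035, 0, 0, 0, 0, 45])

```text
clock: 27.9
tool_pos: [634.8, -26.0, 191.7]
orientation: [3.141, 0.003, -0.235]
ft_force: [0.4, -0.0, -8.0]
width: 59.8
grip_force: 30.0
```

>>> servo_tool(commands=[0.03, 0, 0, 0, 0, 0, 45, 0.045, 0, 0, 0, 0, 0, 45, 0.045, 0, 0, 0, 0, 0, 45, 0.045, 0, 0, 0, 0, 0, 45, 0.045, 0, 0, 0, 0, 0, 45])

```text
clock: 28.32
tool_pos: [641.8, -27.7, 193.8]
orientation: [3.142, 0.003, -0.235]
ft_force: [0.3, -0.3, -8.7]
width: 59.7
grip_force: 30.0
```

```bash
python3 - <<'E'
from h import *
from rig import arm
weigh(8)
print(rel_now((643.5,-28.5,194.5,-.235)))
I=[]
for n in("top","scene"):
    s=arm.snapshot(n); np.savez(n+"2.npz",**s); I.append(s["frame"][100:330,160:480,::-1])
cv2.imwrite("pics/end.png",cv2.resize(np.hstack(I),(800,288)))
E
```

```text
moment tool xyz [ 0.0442 -0.0294 -0.0006] sd [0.0159 0.0234 0.0334] F [ 0.03 -0.18 -8.73] tau [-51.955 -19.184  -0.064]
pos [643.3 -28.1 194.5] rpy [ 3.142 -0.    -0.235] w 59.8 g 30.0 t 28.7167
[0.002, 0.002, 0.0, 0.0, -0.0, 0.0]
```

View pics/end.png

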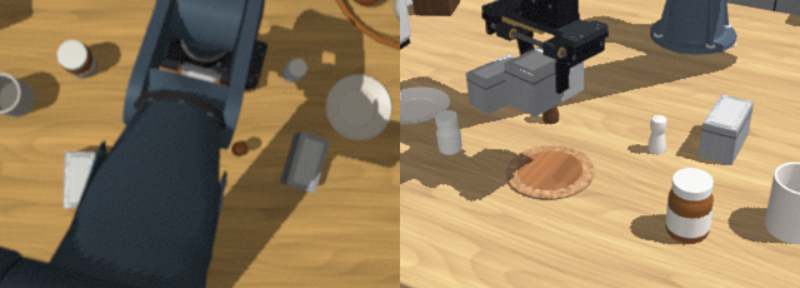

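The end view shows the tin held level above the trivet (crop px (545,80) above (550,170)), with the other tins, the shakers and the jar standing untouched. TCP is (643,-28,194.5), still and upright, so I'm handing in.

```bash
python3 -c "
from rig import arm
print(arm.sign_off())"
```

```text
the job is handed in; nothing more can be done
None
```

Job handed in at about 29 s: all three tins were shaken left to right, the middle one rattled, and it is held upright about 15 cm above the table over the trivet centre (located to about 4 mm), with the other two standing back where they stood.

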